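# Wedge the rocking instrument case

## Task

The grey instrument case straddles a strip on the desk and rocks from side to side. Without picking anything up, push the wooden wedge that lies in front of its raised side, toe first, under the case until it is snug and the case can no longer rock, leaving the other wedge and everything else alone. Test it by pressing firmly down with a fingertip on top of the case over the wedged side, and finish while still pressing there, with the case not giving way.

Things in the scene. Friction and masses are not known exactly. Their poses are not given: they have to be found in the camera images.
- case (a joint): Lean (rad) of the grey sheet-metal instrument case, 160 mm deep (front to back), 260 mm wide, 55 mm high, about 2 kg, rocking about the front-to-back line along the middle of its underside, on a fixed strip. 0 is level; it falls freely to either stop, +0.07 (left half raised, left = +y of the case) or -0.07 (right half raised); a light touch of about 1 N down on the raised half tips it over to the other stop. It cannot slide, turn or rise beyond the stop.
- case_mid (a point): Middle of the case's underside, on the rocking line, 10 to 14 mm above the desk (differs from start to start). Axes tilt with the case: +x from the front panel to the back, +y to the case's left, +z up out of its top. The front face is at x = -80 mm, the sides at y = +/-130 mm, the top at z = 55 mm. The fixed strip below is 30 mm wide, 190 mm long, along x.
- press_left (a point): Point on the flat top of the case, left half: 60 mm towards the front panel from the centre and 85 mm to the left. Same axes as case_mid. A good place for the press test of the left half.
- press_right (a point): Point on the flat top of the case, right half: 60 mm towards the front panel from the centre and 85 mm to the right. Same axes as case_mid. A good place for the press test of the right half.
- wedge_left: Solid wooden wedge lying flat in front of the left half of the case: 110 mm long, 38 mm wide, about 0.1 kg; it slides on the desk at about 1 N and stops hard once snug between desk and case (push with about 5 N). Origin: centre of its underside; +x points to the thin toe (55 mm ahead of the origin, 2 mm thick), the upright back face is 55 mm behind the origin and 32 mm high; the top slopes evenly from back to toe. z up.
- wedge_right: Solid wooden wedge lying flat in front of the right half of the case: 110 mm long, 38 mm wide, about 0.1 kg; it slides on the desk at about 1 N and stops hard once snug between desk and case (push with about 5 N). Origin: centre of its underside; +x points to the thin toe (55 mm ahead of the origin, 2 mm thick), the upright back face is 55 mm behind the origin and 32 mm high; the top slopes evenly from back to toe. z up.
- wedge_left_toe (a point): Middle of the left wedge's toe edge, at its underside; axes as the wedge's.
- wedge_right_toe (a point): Middle of the right wedge's toe edge, at its underside; axes as the wedge's.
- mug: White mug, 76 mm across, 88 mm high, standing to the right of the work; origin: centre of its underside. To be left alone.
- pot: Small closed white pot, 48 mm across, 45 mm high, to the left of the left wedge's back end; origin: centre of its underside. To be left alone.
- tissue_box: Low closed white paper-covered box 90 x 60 x 50 mm, to the left of the case; origin: centre of its underside. To be left alone.
Not all that is in view belongs to the job. Leave any turquoise or white look-alike of the wedge_right alone.

How it is judged:
By the outcome, as a careful person would: the job done as asked, in the order asked, and still so for the second after the job is handed in, while the arm keeps its last pose, push and grip.
It also fails if it takes over 38 s, if anything falls off the work surface, if the arm or the gripper's body presses on something with over 40 N, if the wrist force passes 120 N, or if a joint passes its speed limit or range.

## Robot

A 6-joint arm with a two-finger parallel gripper is mounted at the origin on the work surface. World frame = base frame: x ahead of the robot, y to its left, z up, the work surface at z = 0. Lengths are in m, angles in degrees, forces in N, time in s.
With the tool pointing down it reaches from about 0.25 to 0.725 m from the base axis. Payload 9.7 kg.
Tool frame: the origin (TCP) lies at the very end of the fingers, on their centre line; the grasp point (between the pads) lies 19 mm behind it; z points along the fingers, y is the direction in which the jaws open and shut (so a half turn about z gives the same grasp; the last joint's range is limited). The gripper opens to 85 mm and grips with 20 to 120 N. Pads are 22 mm wide; open, the fingers measure 114 mm over their backs; the gripper's body (76 mm by 85 mm) begins 54 mm behind the grasp point. The pads swing forward as they close: fully open they stand 13 mm farther back than shut.
Start: joints at [-67.208, 4.979, 10.078, 95.1, 0, 90], TCP at [0.213, -0.507, 0.205] pointing down, gripper open.
Joint ranges: [-179.16, 179.16], [-48.56, 103.87], [-65.8, 70.77], [-126.05, 130.52], [-82.76, 87.17], [-180, 180]. Speed limits (degrees/s): [127.2, 127.2, 147.25, 180, 180, 180].

## Interface

Orientations are given as [roll, pitch, yaw] about the fixed x, y, z axes, in that order (R = Rz(yaw) Ry(pitch) Rx(roll)).
In Python, from workcell import bot gives the robot as it stands. The module is installed in compiled form; this text tells all that it offers.
- The arm moves only by the tool step_arm, never from a script. Its arguments are lists of equal length, an entry for each row: "dr": the turn, a rotation vector about the tool's x, y, z in rad, a list of three; "xyz": the shift along the tool's x, y, z in units of 40 mm (1.0 is 40 mm), a list of three; "gripper": the opening, from 0 (shut) to 1 (fully open). In form: {"dr": [[wx, wy, wz], ...], "xyz": [[x, y, z], ...], "gripper": [gripper, ...]}. A call has exactly 8 rows; each row is the pose to reach, as a shift and turn from the pose commanded when the call began, along the tool's axes at that moment; what a row does not reach only later rows make up. A row lasts 1/10 s, in which the tool goes at most 50 mm and 8.59 degrees, less where a joint would pass 70% of its speed; a pose out of reach is approached as far as the arm can. A call with a gripper value outside its range is refused whole. The fingers move at their own pace and stop on an object; "squeeze" is the grip in N (left out, the last holds). Time passes only in rows, so rows that repeat a pose let the fingers close, or fill a call up. It gives the time, the measured TCP pose, the force and the opening at its end, in the units of the state.
- bot.get_obs(): the state, without advancing time (a new reading comes with each control period).
- bot.camera(name): name is "side" or "top" or "wrist"; returns a dict with "image" (400x640x3 uint8, red, green, blue), "camera_matrix" (3x3 intrinsics, pixels), "k1" (the pictures are not rectified: a ray, as slopes to the right and down, at radius r is drawn at 1 + k1 r^2 times it, then the intrinsics apply), "R" (3x3) and "t" (3): a world point X has camera coordinates R X + t. Camera axes: x right, y down, z forward; pixel columns grow to the right and rows downward; lengths in m; the calibration is good to about 2 mm. A picture is of the moment at which its call begins. There is no depth.
- bot.job_done(): hands the job in, once; it reports no verdict.
Trained networks look in a picture, given as the dict that the camera call returned (one of the last four; its "shot" number tells which), for a name from the list of things; names that differ only in an ending like _2 or _b are one class to them, and where a whole thing is asked for, a point or a joint stands for the part that bears it (a point fixed in the world has none). Each returns a list of dicts, best first, with "p" (0 to 1); they miss things now and then, are a little off and sometimes report something else, mostly with a low value. They report only what shows in the picture. A call takes as long as a camera call. They do not tell look-alikes from the thing itself.
- bot.regions_of(picture, thing): "region" (400x640 bool, what is visible of it) and "box" ([centre column, centre row, width, height] in pixels, round what is visible of it).
The state is a dict: "time": time; "q": joint angles; "qd": joint speeds; "joint_efforts": joint torques, N m; "ee_pos": TCP position; "tcp_rot": TCP orientation; "wrist_force": force on the tool from outside, world axes, zero at the start; "torque": the same for the moment, N m; "opening": finger opening in m.
Only numpy, scipy, OpenCV 4.12 (cv2) and the standard library are available. Lean on these libraries where they do the work, as an engineer would, in place of code of your own. Each camera call takes 0.05 s, during which the arm holds its last target.

## Working session

There is one attempt and no reset: what is moved stays moved. The work goes in short steps, Python scripts to look and compute and a tool call to move; the robot and the scene stay as the last step left them, time stands still between calls to the robot, and variables do not carry over. Pictures are saved under pics/ and viewed, and the job is handed in when it is done.

Besides the shell and the picture viewer there is one more tool, called after ">>>" as name(argument=value, ...) on one line, values as JSON. step_arm: Moves the arm, as the interface text tells. Its arguments: {"type":"object","properties":{"dr":{"type":"array"},"xyz":{"type":"array"},"gripper":{"type":"array"},"squeeze":{"type":"number"}},"required":["dr","xyz","gripper"]}

```bash
mkdir -p pics; ls
python3 - <<'E'
from workcell import bot
import cv2,numpy as np
o=bot.get_obs(); print(o)
for n in ["side","top","wrist"]:
    p=bot.camera(n); cv2.imwrite(f"pics/{n}0.png",p["image"][:,:,::-1]); print(n,p["camera_matrix"].tolist(),p["k1"],p["R"].tolist(),p["t"])
    for th in ["case","wedge_left","wedge_right","mug","pot","tissue_box"]:
        print(th,[(round(r["p"],2),np.round(r["box"]).tolist()) for r in bot.regions_of(p,th)][:4])
E
```

```text
pics
{'time': 0.0, 'q': array([-6.72074487e+01,  5.01061021e+00,  1.00338968e+01,  9.50986005e+01,
       -3.37382754e-04,  8.99992333e+01]), 'qd': array([-0.09353412,  0.0498322 ,  0.00641993, -0.06758828,  0.05258448,
        0.10009724]), 'joint_efforts': array([ 3.45096400e-03, -5.20390248e+01,  4.64800608e+01,  1.65191473e-02,
        7.65017830e-05, -2.50107161e-05]), 'ee_pos': array([ 0.21296509, -0.50681308,  0.20458279]), 'tcp_rot': array([-1.79924686e+02,  3.36374612e-04,  2.27933185e+01]), 'wrist_force': array([-0.47222356,  1.09010905, -0.07435449]), 'torque': array([ 0.00503815, -0.01620495,  0.00249814]), 'opening': 0.08553406807084452}
side [[363.36074851051444, 0.0, 325.68199604131536], [0.0, 363.36074851051444, 203.07784670954948], [0.0, 0.0, 1.0]] -0.059902436835799586 [[-0.9810615295689051, -0.19344636813234575, -0.009837573701095947], [-0.12220564099535415, 0.6575706693971483, -0.7434154935549169], [0.15027992716538746, -0.7281341342122281, -0.6687575241342519]] [0.48585833 0.13180464 0.77813896]
case [(0.93, [232.0, 216.0, 97.0, 94.0])]
wedge_left []
wedge_right 
[... 906 characters left out ...]
3.0, 248.0, 33.0, 30.0]), (0.77, [340.0, 186.0, 20.0, 34.0]), (0.6, [371.0, 272.0, 36.0, 28.0])]
mug [(0.35, [227.0, 174.0, 34.0, 22.0])]
pot [(0.53, [259.0, 212.0, 21.0, 15.0])]
tissue_box [(0.71, [230.0, 174.0, 37.0, 22.0])]
wrist [[332.18472377076125, 0.0, 320.31655702878203], [0.0, 332.18472377076125, 199.08554348018183], [0.0, 0.0, 1.0]] 0.0004770577413327927 [[0.38764358129795345, -0.9218093239889291, 0.0001551952697642293], [-0.8812822218706523, -0.3705515519986861, 0.29331415364092556], [-0.27032221383605226, -0.1138381197949081, -0.9560160998583326]] [-0.5502327  -0.03928687  0.3800989 ]
case []
wedge_left []
wedge_right [(0.86, [73.0, 14.0, 51.0, 28.0])]
mug []
pot []
tissue_box []
```

View pics/side0.png

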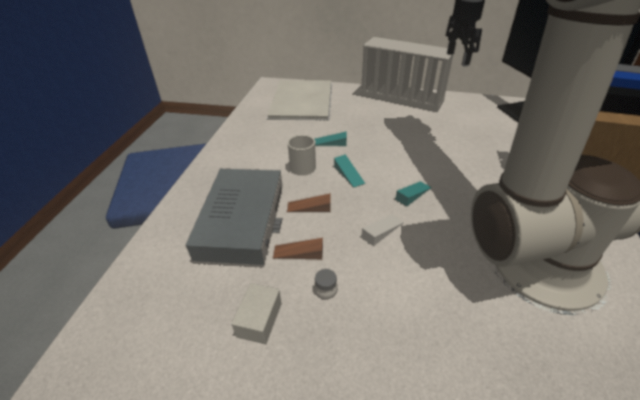

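View pics/top0.png

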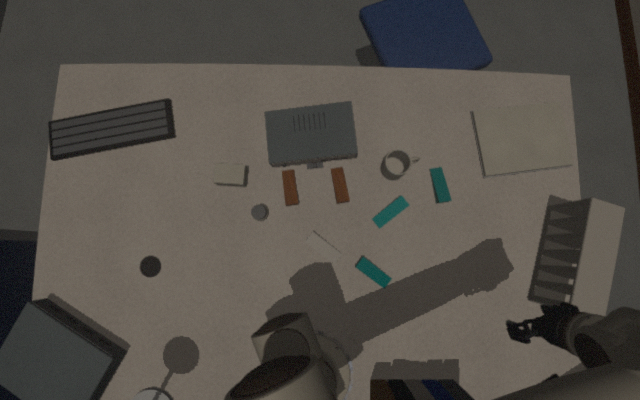

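Run:
```python
import cv2
a=cv2.imread("pics/side0.png")[130:350,160:460]; cv2.imwrite("pics/s0c.png",cv2.resize(a,None,fx=2.6,fy=2.6,interpolation=3))
a=cv2.imread("pics/top0.png")[85:295,220:470]; cv2.imwrite("pics/t0c.png",cv2.resize(a,None,fx=2.8,fy=2.8,interpolation=3))
```

```text
(no output)
```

View pics/s0c.png

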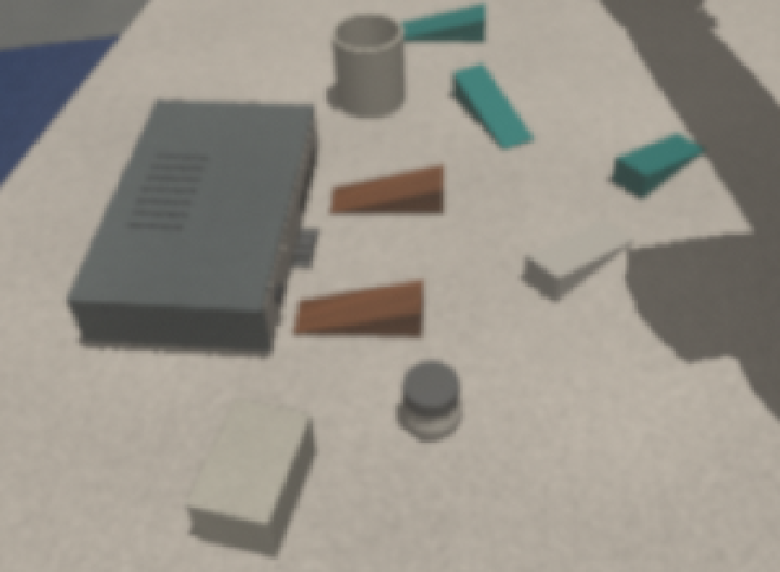

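View pics/t0c.png

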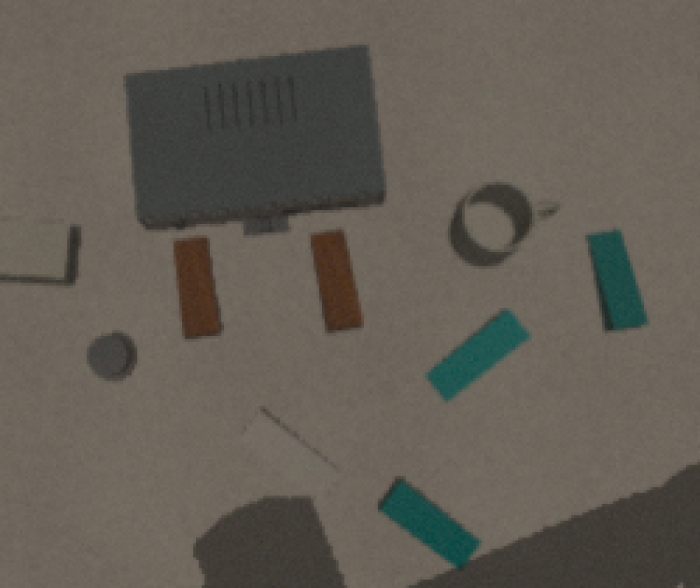

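The two brown wedges at top (290,188) left and (340,186) right are the candidates. The look-alikes are turquoise at (441,185), (390,211) and (373,272), and white at (323,243). Next I'll work out the geometry and which side is raised.

```bash
cat > h.py <<'E'
import numpy as np,cv2
from workcell import bot
from scipy.optimize import least_squares
from scipy.spatial.transform import Rotation as Ro
def dist(p): return np.array([p["k1"],0,0,0,0.])
def ray(p,uv):
    n=cv2.undistortPoints(np.array(uv,float).reshape(-1,1,2),p["camera_matrix"],dist(p)).reshape(-1,2)
    d=np.c_[n,np.ones(len(n))]@p["R"]
    return -p["R"].T@p["t"],d
def atz(p,uv,z):
    c,d=ray(p,uv); return c+d*((z-c[2])/d[:,2])[:,None]
def proj(p,X):
    return cv2.projectPoints(np.array(X,float).reshape(-1,1,3),cv2.Rodrigues(p["R"])[0],np.array(p["t"],float),p["camera_matrix"],dist(p))[0].reshape(-1,2)
def brown(p):
    hsv=cv2.cvtColor(p["image"],cv2.COLOR_RGB2HSV)
    m=((hsv[...,0]<14)&(hsv[...,1]>95)&(hsv[...,2]>35)).astype(np.uint8)
    n,l,s,c=cv2.connectedComponentsWithStats(m)
    return [(s[i],c[i],l==i) for i in range(1,n) if s[i][4]>80]
L,W,H=.11,.038,.032
def wedge(x,y,yaw):
    V=np.array([[-L/2,s*W/2,z] for s in(-1,1) for z in(0,H)]+[[L/2,s*W/2,z] for s in(-1,1) for z in(0,.002)])
    return Ro.from_euler('z',yaw).apply(V)+[x,y,0]
def casev(x,y,z,yaw,lean):
    V=np.array([[a*.08,b*.13,c] for a in(-1,1) for b in(-1,1) for c in(0,.055)])
    return (Ro.from_euler('z',yaw)*Ro.from_euler('x',lean)).apply(V)+[x,y,z]
def mask(p,V):
    m=np.zeros((1600,2560),np.uint8)
    uv=proj(p,V)*4+1.5
    cv2.fillConvexPoly(m,cv2.convexHull(uv.astype(np.float32)).astype(np.int32),255)
    return cv2.resize(m,(640,400),interpolation=cv2.INTER_AREA)/255.
def fit(ps,ms,model,x0,sc):
    from scipy.optimize import minimize
    def f(u):
        V=model(*(x0+u*sc)); return sum(np.abs(mask(p,V)-m).sum() for p,m in zip(ps,ms))
    x0=np.array(x0,float);sc=np.array(sc,float);best=None
    for k in range(3):
        s=np.vstack([np.zeros(len(x0)),np.eye(len(x0))*(1 if k%2==0 else -1)])
        r=minimize(f,np.zeros(len(x0)) if best is None else best.x,method='Nelder-Mead',options=dict(initial_simplex=(s if best is None else s+best.x),maxfev=500,xatol=.005,fatol=.05))
        if best is None or r.fun<best.fun: best=r
    return x0+best.x*sc,best.fun
E
python3 - <<'E'
from h import *
ps=[bot.camera("side"),bot.camera("top")]
for p in ps:
    for s,c,m in brown(p): print(s.tolist(),c.round(1),atz(p,[c],.012).round(3))
bs=[[b for b in brown(p) if s_ok] for p in ps for s_ok in [True]]
S=sorted([b for b in brown(ps[0]) if 260<b[1][0]<350 and 180<b[1][1]<270],key=lambda b:b[1][1])
T=sorted([b for b in brown(ps[1]) if 280<b[1][0]<350 and 160<b[1][1]<215],key=lambda b:-b[1][0])
for nm,a,b in [("right",S[0],T[0]),("left",S[1],T[1])]:
    x0=atz(ps[1],[b[1]],.015)[0]
    r=fit(ps,[a[2],b[2]],wedge,[x0[0],x0[1],0.1],[.006,.006,.05]); print(nm,r[0].round(4),r[1],a[2].sum()+b[2].sum())
cm=[bot.regions_of(p,"case")[0]["region"] for p in ps]
for l0 in(.07,-.07):
  r=fit(ps,cm,casev,[.59,.03,.012,.08,l0],[.008,.008,.003,.05,.03]); print(r[0].round(4),r[1],cm[0].sum()+cm[1].sum())
  r=fit(ps,cm,lambda x,y,w:casev(x,y,.012,w,l0),[.59,.03,.08],[.008,.008,.05]); print(l0,r[0].round(4),r[1])
E
```

```text
[0, 102, 227, 167, 2936] [ 90.  177.7] [[ 1.192 -0.075  0.012]]
[288, 195, 41, 16, 380] [308.6 203.1] [[ 0.556 -0.084  0.012]]
[274, 239, 48, 19, 577] [298.3 248.3] [[0.544 0.066 0.012]]
[331, 167, 18, 36, 386] [339.5 185. ] [[ 0.556 -0.082  0.012]]
[282, 170, 16, 35, 370] [289.5 187.1] [[0.546 0.068 0.012]]
right [ 0.5583 -0.0822  0.1748] 370.4078431372549 766
left [0.5483 0.0676 0.161 ] 424.2705882352941 947
[ 0.7032  0.0029  0.0092  0.1289 -0.0455] 416.25098039215686 11987
0.07 [0.7017 0.0099 0.1655] 794.9058823529413
[ 0.7028  0.004   0.0103  0.1243 -0.0383] 419.38823529411764 11987
-0.07 [0.7023 0.0038 0.1184] 509.7450980392157
```

```bash
cat >> h.py <<'E'
def go(pos,rpy):
    o=bot.get_obs(); R0=Ro.from_euler('xyz',o["tcp_rot"],degrees=True); R1=Ro.from_euler('xyz',rpy,degrees=True)
    print("t",o["time"],"pos",o["ee_pos"].round(4),"rot",o["tcp_rot"].round(2),"F",o["wrist_force"].round(2))
    print("xyz",(R0.inv().apply(np.array(pos)-o["ee_pos"])/.04).round(3).tolist(),"dr",(R0.inv()*R1).as_rotvec().round(4).tolist())
def look(yaw,tilt): # tilt: fingers forward, deg
    return (Ro.from_euler('z',yaw,degrees=True)*Ro.from_euler('x',180,degrees=True)*Ro.from_euler('y',tilt,degrees=True)).as_euler('xyz',degrees=True)
E
python3 - <<'E'
from h import *
print(look(9,35)); go([.42,-.03,.16],look(9,35))
E
```

```text
[180. -35.   9.]
t 1.25 pos [ 0.2131 -0.5071  0.2053] rot [180.     0.    22.79] F [ 0.38 -0.49  0.32]
xyz [9.39, -8.991, 1.132] dr [-0.0735, 0.6079, 0.2332]
```

View pics/wrist0.png

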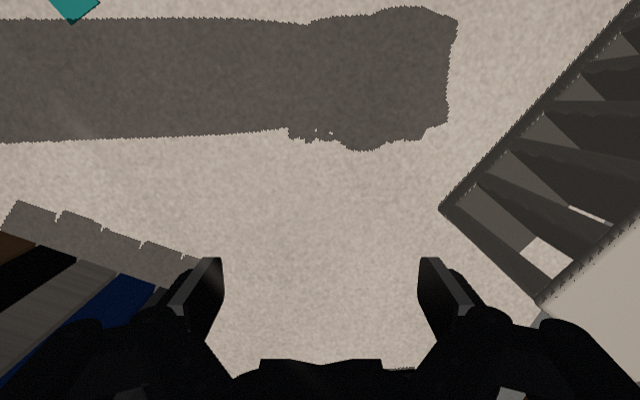

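>>> step_arm(dr=[[0,0.05,0.03],[-0.01,0.12,0.06],[-0.03,0.22,0.1],[-0.04,0.34,0.14],[-0.06,0.46,0.18],[-0.07,0.56,0.22],[-0.0735,0.608,0.233],[-0.0735,0.608,0.233]], xyz=[[0.8,-0.8,0],[1.7,-1.6,0],[2.6,-2.5,0],[3.5,-3.4,0],[4.4,-4.2,0.1],[5.3,-5.1,0.2],[6.2,-6,0.3],[7.1,-6.8,0.4]], gripper=[1,0.8,0.5,0.2,0,0,0,0])

```text
time: 2.05
ee_pos: [0.3667, -0.1501, 0.1888]
tcp_rot: [-180.0, -35.1, 8.8]
wrist_force: [1.5, -0.8, 0.1]
opening: -0.0001
```

```bash
python3 -c "
from h import *
go([.42,-.03,.16],look(9,35))"
```

```text
t 2.05 pos [ 0.3667 -0.1501  0.1888] rot [-179.95  -35.08    8.77] F [ 1.47 -0.82  0.13]
xyz [1.037, -2.762, 1.611] dr [0.0015, -0.0015, -0.0033]
```

>>> step_arm(dr=[[0,0,0],[0,0,0],[0,0,0],[0,0,0],[0,0,0],[0,0,0],[0,0,0],[0,0,0]], xyz=[[0.3,-0.7,0.4],[0.6,-1.5,0.8],[0.9,-2.3,1.2],[1.0,-2.76,1.6],[1.0,-2.76,1.6],[1.0,-2.76,1.6],[1.0,-2.76,1.6],[1.0,-2.76,1.6]], gripper=[0,0,0,0,0,0,0,0])

```text
time: 2.85
ee_pos: [0.4334, -0.0378, 0.1637]
tcp_rot: [-179.6, -34.1, 8.9]
wrist_force: [-0.7, 0.3, 0.4]
opening: -0.0003
```

Run:
```python
from h import *
import pickle
p=bot.camera("wrist"); cv2.imwrite("pics/w1.png",p["image"][:,:,::-1])
s=bot.camera("side"); t=bot.camera("top")
pickle.dump([p,s,t],open("shots1.pkl","wb"))
o=bot.get_obs(); print(o["time"],o["ee_pos"],o["tcp_rot"])
for q in brown(p): print(q[0],q[1])
```

```text
3.0 [ 0.43342265 -0.03761225  0.16334796] [-179.55309494  -34.03726275    8.92283815]
[ 216  110   48   80 2826] [240.7363765  150.47381458]
[ 358  120   48   91 3337] [380.18219958 166.4620917 ]
```

View pics/w1.png

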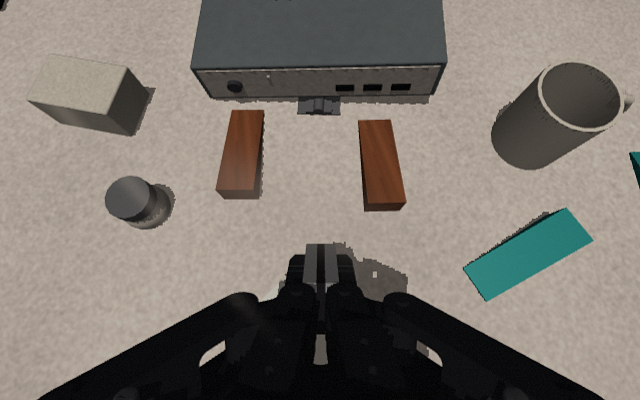

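Run:
```python
from h import *
import pickle
ps=pickle.load(open("shots1.pkl","rb")); p=ps[0]
a=p["image"][40:220,180:460,::-1]; cv2.imwrite("pics/w1c.png",cv2.resize(a,None,fx=2.8,fy=2.8,interpolation=3))
B=sorted(brown(p),key=lambda b:b[1][0])
for nm,b,x0 in [("left",B[0],[.548,.067,.12]),("right",B[1],[.558,-.082,.12])]:
    r=fit([p],[b[2]],wedge,x0,[.006,.006,.05]); print(nm,r[0].round(4),r[1],b[2].sum())
```

```text
left [0.5514 0.0694 0.1564] 621.8588235294117 2826
right [ 0.557  -0.0824  0.183 ] 163.05098039215687 3337
```

View pics/w1c.png

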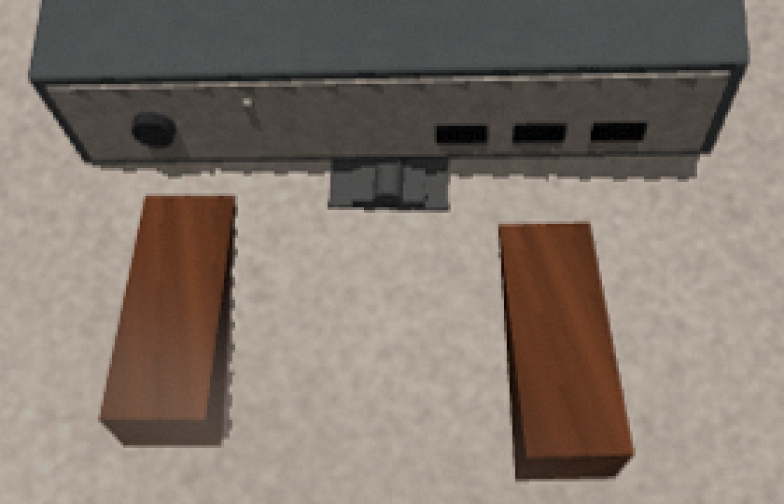

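Run:
```python
from h import *
import pickle
ps=pickle.load(open("shots1.pkl","rb")); p=ps[0]
uv=np.array([[212,97.9],[433.6,94.3],[191.8,68.6],[446.8,63.2]])
idx=[2,0,3,1] # front left bottom, front right bottom, FL top, FR top
cm=bot  # noqa
for l in(.07,-.07):
    f=lambda x:(proj(p,casev(x[0],x[1],x[2],x[3],l)[idx])-uv).ravel()
    r=least_squares(f,[.70,.004,.012,.12]); print(l,r.x.round(4),np.abs(r.fun).max().round(2),r.cost)
f=lambda x:(proj(p,casev(*x)[idx])-uv).ravel()
r=least_squares(f,[.70,.004,.012,.12,0]); print(r.x.round(4),r.fun.round(1))
x=[r.x[0],r.x[1],.012,r.x[3],-.07]
# overlays
im=p["image"].copy()
for V in [wedge(.557,-.0824,.183)]:
    for a in proj(p,V): cv2.circle(im,tuple(int(v) for v in a.round()),1,(0,255,0),-1)
for k in (1,2):
    q=ps[k]["image"].copy()
    for V in [wedge(.557,-.0824,.183),casev(*r.x)]:
        for a in proj(ps[k],V): cv2.circle(q,tuple(int(v) for v in a.round()),1,(0,255,0),-1)
    cv2.imwrite(f"pics/ov{k}.png",cv2.resize(q[100:280,180:420,::-1],None,fx=3.2,fy=3.2,interpolation=3))
```

```text
0.07 [0.7044 0.0097 0.0086 0.231 ] 3.75 22.791078607425646
-0.07 [0.7055 0.0048 0.0083 0.1258] 1.05 1.5461845728651427
[ 0.7055  0.0048  0.0083  0.1256 -0.0703] [ 0.2  0.7 -0.5  1.   0.1 -0.6  0.2 -0.9]
```

View pics/ov2.png

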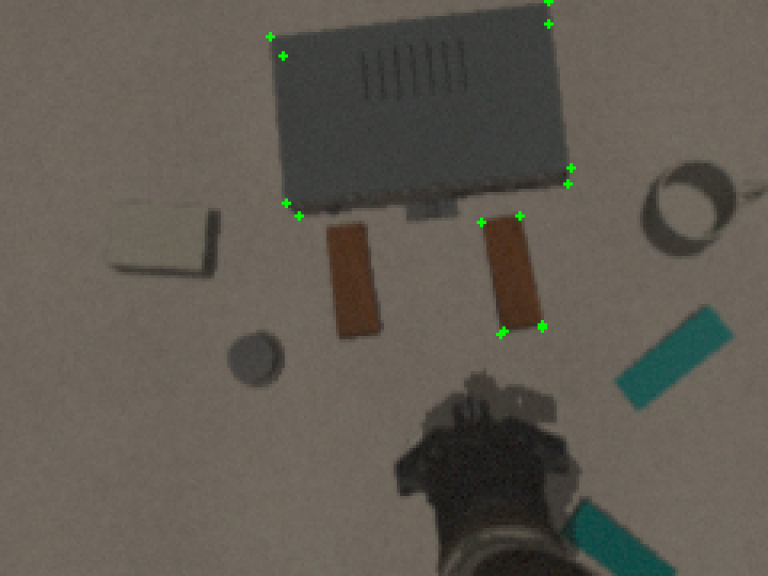

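View pics/ov1.png

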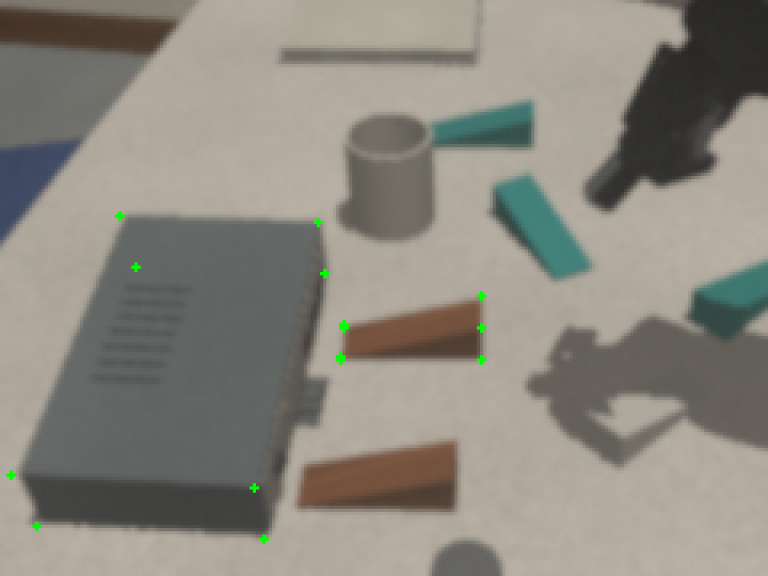

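Lean fits at -0.07, with the right-hand shadow and gap wider, so the right half is raised and wedge_right (brown, top 340,186) is the one to push. Next I'll go behind its back face.

```bash
python3 -c "
from h import *
go([.473,-.0975,.05],look(10.5,0)); go([.473,-.0975,.012],look(10.5,0))"
```

```text
t 3.0 pos [ 0.4334 -0.0376  0.1633] rot [-179.55  -34.04    8.92] F [-0.69 -0.24  0.23]
xyz [-0.969, 1.654, 2.753] dr [0.0006, -0.5941, -0.0244]
t 3.0 pos [ 0.4334 -0.0376  0.1633] rot [-179.55  -34.04    8.92] F [-0.69 -0.24  0.23]
xyz [-1.5, 1.66, 3.54] dr [0.0006, -0.5941, -0.0244]
```

>>> step_arm(dr=[[0,-0.12,0],[0,-0.26,-0.01],[0,-0.4,-0.02],[0,-0.54,-0.024],[0,-0.594,-0.024],[0,-0.594,-0.024],[0,-0.594,-0.024],[0,-0.594,-0.024]], xyz=[[-0.2,0.3,0.5],[-0.4,0.7,1.1],[-0.6,1.1,1.7],[-0.8,1.45,2.3],[-0.97,1.65,2.75],[-0.97,1.65,2.75],[-0.97,1.65,2.75],[-0.97,1.65,2.75]], gripper=[0,0,0,0,0,0,0,0])

```text
time: 3.8
ee_pos: [0.4732, -0.0966, 0.0515]
tcp_rot: [179.9, -0.2, 10.5]
wrist_force: [1.0, 0.3, 0.2]
opening: -0.0003
```

Run:
```python
from h import *
p=bot.camera("wrist"); cv2.imwrite("pics/w2.png",p["image"][:,:,::-1])
go([.473,-.0975,.012],look(10.5,0))
B=[b for b in brown(p)]
for b in B: print(b[0],b[1])
im=p["image"].copy()
for a in proj(p,wedge(.557,-.0824,.183)): cv2.circle(im,tuple(int(v) for v in a.round()),2,(0,255,0),-1)
cv2.imwrite("pics/w2.png",im[:,:,::-1])
```

```text
t 3.85 pos [ 0.4734 -0.0966  0.0524] rot [179.89  -0.3   10.55] F [-0.52 -0.17  0.55]
xyz [-0.019, 0.019, 1.01] dr [0.002, -0.0052, 0.0008]
[   21     0    99   149 11061] [59.07621372 77.07205497]
[  288     0    67   178 11730] [321.54944587  88.31270247]
```

View pics/w2.png

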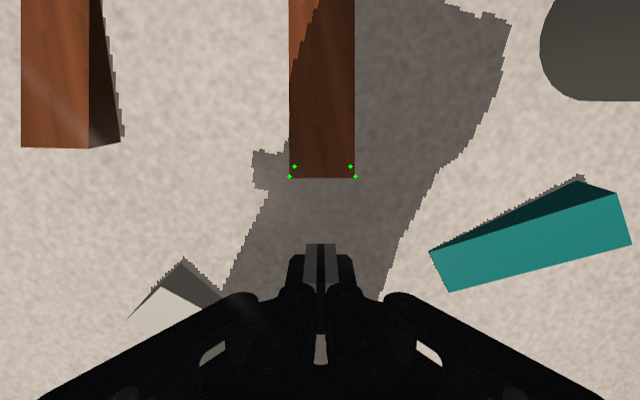

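>>> step_arm(dr=[[0,0,0],[0,0,0],[0,0,0],[0,0,0],[0,0,0],[0,0,0],[0,0,0],[0,0,0]], xyz=[[0,0,0.5],[0,0,1],[0,0,1],[0.15,0,1],[0.3,0,1],[0.45,0,1],[0.6,0,1],[0.75,0,1]], gripper=[0,0,0,0,0,0,0,0])

```text
time: 4.65
ee_pos: [0.5033, -0.0907, 0.01]
tcp_rot: [180.0, -0.0, 10.6]
wrist_force: [-0.8, 0.6, -0.4]
opening: 0.0003
```

>>> step_arm(dr=[[0,0,0],[0,0,0],[0,0,0],[0,0,0],[0,0,0],[0,0,0],[0,0,0],[0,0,0]], xyz=[[0.1,0,0],[0.2,0,0],[0.3,0,0],[0.4,0,0],[0.5,0,0],[0.6,0,0],[0.7,0,0],[0.7,0,0]], gripper=[0,0,0,0,0,0,0,0])

```text
time: 5.45
ee_pos: [0.5305, -0.0856, 0.0097]
tcp_rot: [180.0, 0.0, 10.6]
wrist_force: [-0.1, 0.3, -0.6]
opening: -0.0
```

Run:
```python
from h import *
p=bot.camera("wrist"); cv2.imwrite("pics/w3.png",p["image"][:,:,::-1])
s=bot.camera("side"); cv2.imwrite("pics/s3.png",cv2.resize(s["image"][130:300,170:410,::-1],None,fx=3.2,fy=3.2,interpolation=3))
print(bot.get_obs()["wrist_force"])
```

```text
[ 0.13083346 -0.25138727  1.08139209]
```

View pics/w3.png

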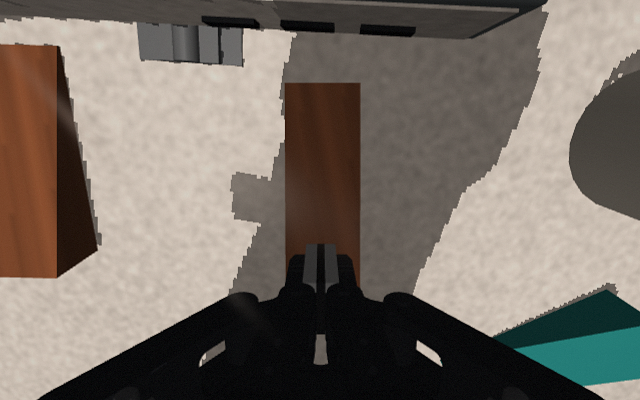

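View pics/s3.png

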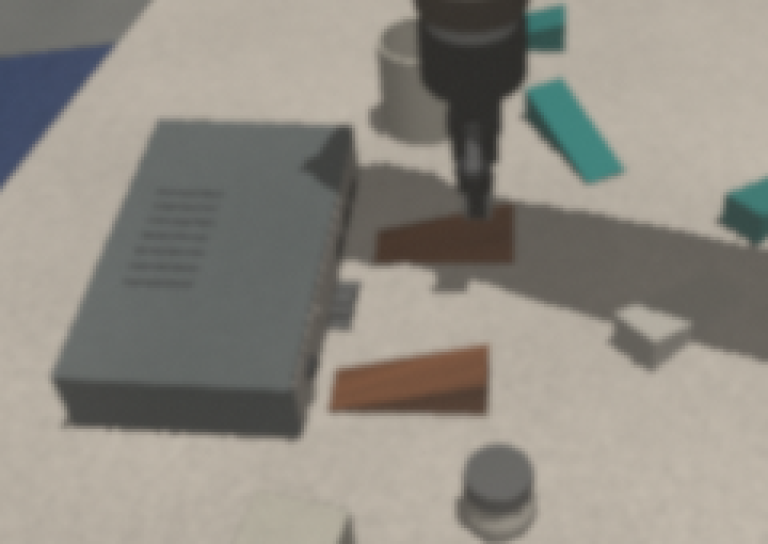

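Run:
```python
from h import *
p=bot.camera("wrist"); s=bot.camera("side"); t=bot.camera("top")
o=bot.get_obs(); print(o["ee_pos"],o["wrist_force"],o["time"])
for n,q in zip("wst",(p,s,t)): print(n,proj(q,[o["ee_pos"]]).round(1))
print("toe wrist",atz(p,[[285,83],[360,83]],.002).round(4))
for b in brown(s): print(b[0],b[1])
from scipy.spatial.transform import Rotation
# wedge mask fit
b=[b for b in brown(p) if 250<b[1][0]<400]; print([x[0] for x in b])
for X in (wedge(.557,-.0824,.183),wedge(.557+.038,-.0755,.183)):
  print(proj(s,X).round(0).tolist()); 
cv2.imwrite("pics/t3.png",cv2.resize(t["image"][100:280,220:460,::-1],None,fx=3.2,fy=3.2,interpolation=3))
cv2.imwrite("pics/s3c.png",cv2.resize(s["image"][150:240,260:360,::-1],None,fx=7,fy=6,interpolation=3))
```

```text
[ 0.52989554 -0.08570698  0.00976411] [ 0.06663098  0.23946598 -0.27586476] 5.7
w [[319.8 237.4]]
s [[318.7 204.4]]
t [[340.5 193.6]]
toe wrist [[ 0.6064 -0.0536  0.002 ]
 [ 0.6133 -0.0908  0.002 ]]
[   0  102  226  168 2944] [ 89.75305707 177.8841712 ]
[274 239  48  19 582] [298.37800687 248.35051546]
[array([  285,    82,    76,   206, 12863], dtype=int32)]
[[330.0, 202.0], [330.0, 192.0], [330.0, 212.0], [330.0, 202.0], [287.0, 202.0], [287.0, 201.0], [286.0, 212.0], [286.0, 211.0]]
[[315.0, 202.0], [314.0, 192.0], [314.0, 212.0], [314.0, 202.0], [272.0, 202.0], [272.0, 201.0], [270.0, 212.0], [270.0, 211.0]]
```

View pics/s3c.png

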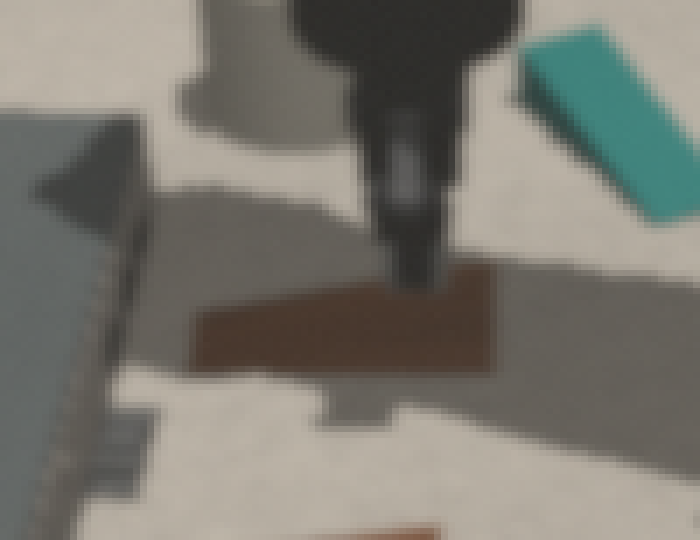

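View pics/t3.png

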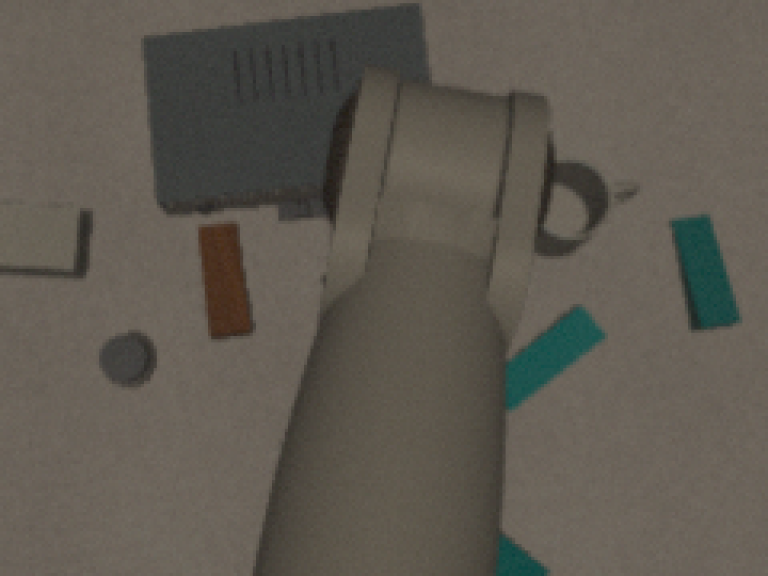

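The fingers have passed into the wedge's drawn volume. There is no force and the wedge hasn't moved: its toe is still at (.610,-.072). I'll back out slowly and see what happens.

>>> step_arm(dr=[[0,0,0],[0,0,0],[0,0,0],[0,0,0],[0,0,0],[0,0,0],[0,0,0],[0,0,0]], xyz=[[-0.2,0,0],[-0.4,0,0],[-0.6,0,0],[-0.8,0,0],[-1.0,0,0],[-1.2,0,0],[-1.4,0,0],[-1.5,0,0]], gripper=[0,0,0,0,0,0,0,0])

```text
time: 6.5
ee_pos: [0.4703, -0.0969, 0.0098]
tcp_rot: [180.0, 0.0, 10.6]
wrist_force: [-0.5, -1.1, 0.2]
opening: 0.0001
```

Run:
```python
from h import *
p=bot.camera("wrist"); cv2.imwrite("pics/w4.png",p["image"][:,:,::-1])
s=bot.camera("side")
cv2.imwrite("pics/s4c.png",cv2.resize(s["image"][150:240,260:360,::-1],None,fx=7,fy=6,interpolation=3))
o=bot.get_obs(); print(o["ee_pos"],o["wrist_force"],o["time"])
im=p["image"]
```

```text
[ 0.47063887 -0.09681842  0.00985852] [ 0.92427756 -0.18298982  0.53287824] 6.6
```

View pics/w4.png

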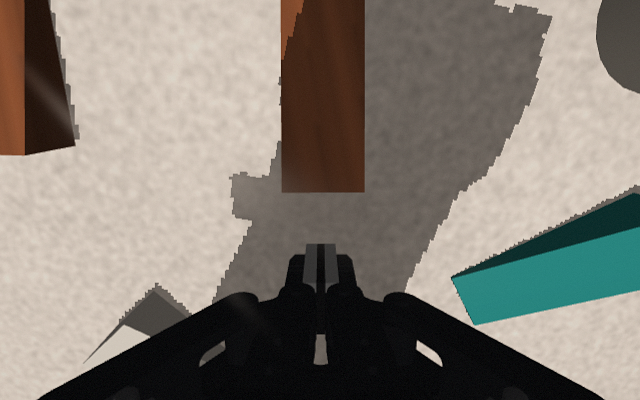

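View pics/s4c.png

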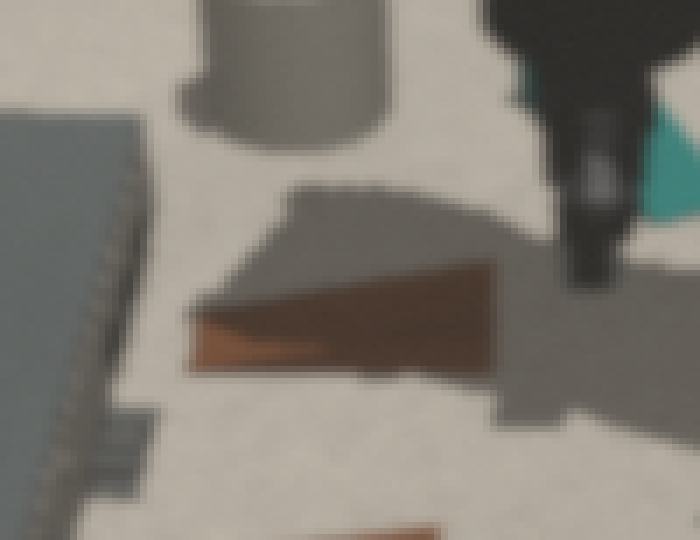

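Run:
```python
from h import *
p=bot.camera("wrist"); s=bot.camera("side")
o=bot.get_obs(); R=Ro.from_euler('xyz',o["tcp_rot"],degrees=True)
for d in (0,.01,.015,.02,.025):
    P=[o["ee_pos"]+R.apply([x,y,-d]) for x,y in [(0,0),(.011,0),(-.011,0),(0,.0145),(0,-.0145),(.011,.0145)]]
    print(d,"w",proj(p,P).round(0).tolist(),"s",proj(s,P).round(0).tolist())
cv2.imwrite("pics/w4c.png",cv2.resize(p["image"][220:350,240:400,::-1],None,fx=4.5,fy=4.5,interpolation=3))
cv2.imwrite("pics/s4d.png",cv2.resize(s["image"][150:220,310:380,::-1],None,fx=8,fy=8,interpolation=3))
```

```text
0 w [[320.0, 236.0], [320.0, 218.0], [320.0, 254.0], [346.0, 236.0], [294.0, 236.0], [346.0, 218.0]] s [[342.0, 204.0], [338.0, 204.0], [347.0, 204.0], [342.0, 201.0], [343.0, 208.0], [338.0, 201.0]]
0.01 w [[320.0, 244.0], [320.0, 224.0], [320.0, 263.0], [347.0, 244.0], [292.0, 244.0], [348.0, 224.0]] s [[343.0, 201.0], [338.0, 201.0], [347.0, 201.0], [342.0, 198.0], [343.0, 205.0], [338.0, 198.0]]
0.015 w [[320.0, 248.0], [320.0, 228.0], [320.0, 267.0], [348.0, 248.0], [291.0, 248.0], [349.0, 228.0]] s [[343.0, 200.0], [338.0, 200.0], [347.0, 200.0], [342.0, 196.0], [343.0, 204.0], [338.0, 196.0]]
0.02 w [[320.0, 252.0], [320.0, 232.0], [320.0, 272.0], [349.0, 252.0], [291.0, 252.0], [350.0, 232.0]] s [[343.0, 198.0], [338.0, 198.0], [347.0, 198.0], [342.0, 195.0], [343.0, 202.0], [338.0, 195.0]]
0.025 w [[320.0, 257.0], [320.0, 236.0], [320.0, 277.0], [350.0, 257.0], [290.0, 257.0], [350.0, 236.0]] s [[343.0, 197.0], [338.0, 197.0], [347.0, 197.0], [343.0, 193.0], [343.0, 201.0], [338.0, 193.0]]
```

View pics/w4c.png

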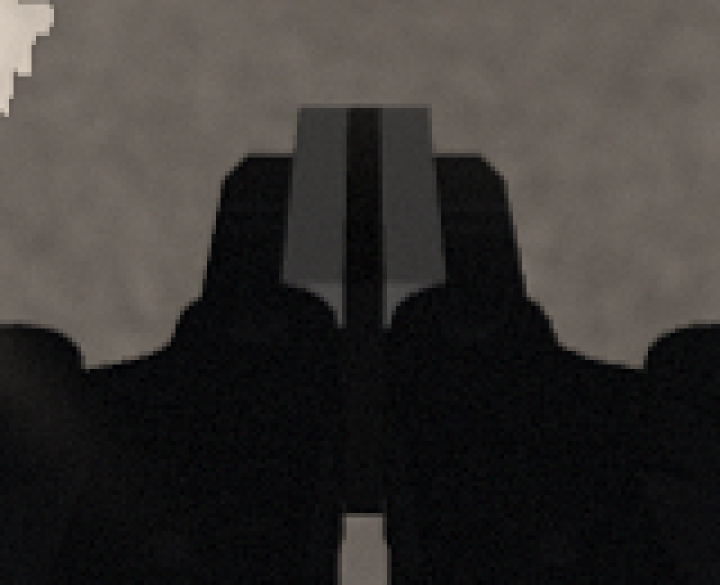

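View pics/s4d.png

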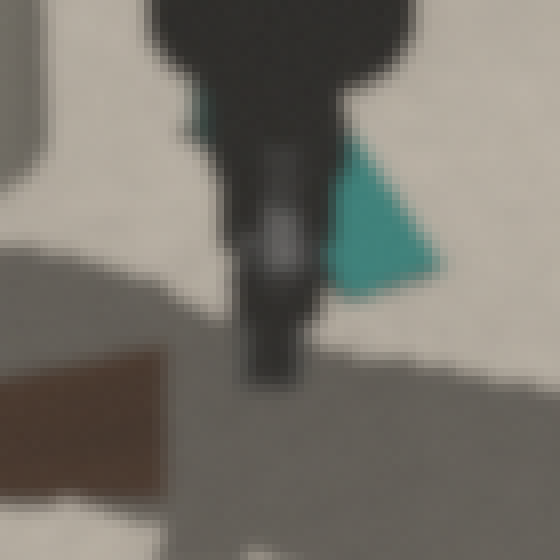

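Both views show the actual fingertip about 20 mm or more short of the reported TCP (side view: tip at (343,198), TCP projects to (342,204)). So it slid over the 32 mm back edge, and nothing was disturbed. I'll lower by about 18 mm, checking force.

>>> step_arm(dr=[[0,0,0],[0,0,0],[0,0,0],[0,0,0],[0,0,0],[0,0,0],[0,0,0],[0,0,0]], xyz=[[0,0,0.1],[0,0,0.2],[0,0,0.3],[0,0,0.35],[0,0,0.4],[0,0,0.45],[0,0,0.45],[0,0,0.45]], gripper=[0,0,0,0,0,0,0,0])

```text
time: 7.5
ee_pos: [0.4711, -0.0967, -0.0082]
tcp_rot: [180.0, 0.0, 10.6]
wrist_force: [0.1, 0.7, -0.1]
opening: 0.0001
```

Run:
```python
from h import *
s=bot.camera("side")
o=bot.get_obs(); print(o["ee_pos"],o["wrist_force"],o["time"])
cv2.imwrite("pics/s5d.png",cv2.resize(s["image"][150:220,310:380,::-1],None,fx=8,fy=8,interpolation=3))
```

```text
[ 0.47113969 -0.09673722 -0.00811309] [ 0.14259688 -0.08215482  0.28959224] 7.55
```

View pics/s5d.png

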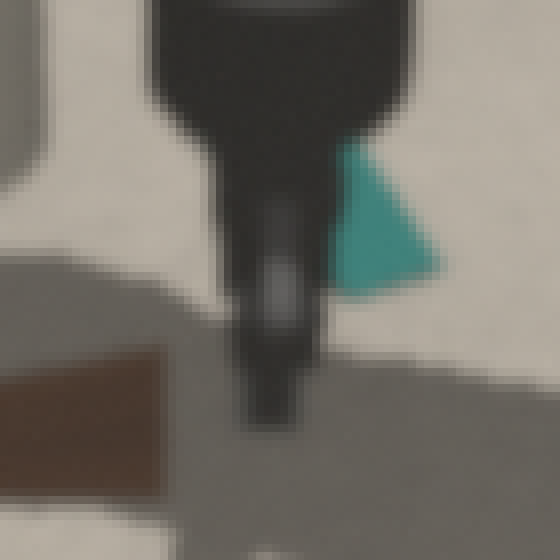

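>>> step_arm(dr=[[0,0,0],[0,0,0],[0,0,0],[0,0,0],[0,0,0],[0,0,0],[0,0,0],[0,0,0]], xyz=[[0.15,0,0],[0.3,0,0],[0.45,0,0],[0.6,0,0],[0.75,0,0],[0.9,0,0],[1.0,0,0],[1.0,0,0]], gripper=[0,0,0,0,0,0,0,0])

```text
time: 8.35
ee_pos: [0.5109, -0.0892, -0.0083]
tcp_rot: [180.0, 0.0, 10.6]
wrist_force: [-0.2, 0.1, 0.2]
opening: 0.0003
```

Run:
```python
from h import *
p=bot.camera("wrist"); cv2.imwrite("pics/w6.png",p["image"][:,:,::-1])
o=bot.get_obs(); print(o["ee_pos"],o["wrist_force"],o["time"])
```

```text
[ 0.51059361 -0.0892699  -0.00833355] [ 0.43640532 -0.69310526 -0.27982789] 8.4
```

View pics/w6.png

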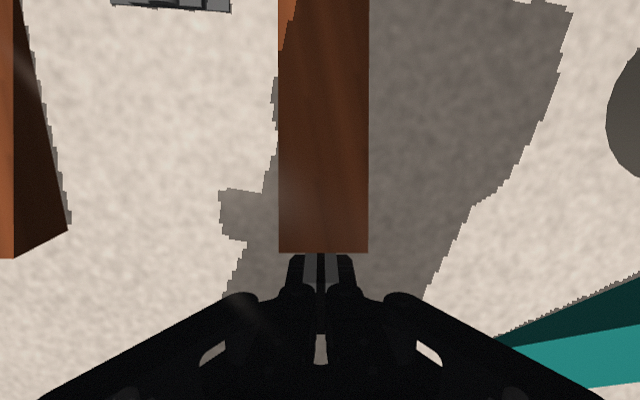

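>>> step_arm(dr=[[0,0,0],[0,0,0],[0,0,0],[0,0,0],[0,0,0],[0,0,0],[0,0,0],[0,0,0]], xyz=[[0.12,0,0],[0.24,0,0],[0.36,0,0],[0.48,0,0],[0.6,0,0],[0.7,0,0],[0.75,0,0],[0.75,0,0]], gripper=[0,0,0,0,0,0,0,0])

```text
time: 9.2
ee_pos: [0.5402, -0.0838, -0.0083]
tcp_rot: [180.0, -0.0, 10.6]
wrist_force: [-0.2, -0.4, 0.9]
opening: 0.0004
```

Run:
```python
from h import *
p=bot.camera("wrist"); cv2.imwrite("pics/w7.png",p["image"][:,:,::-1])
o=bot.get_obs(); print(o["ee_pos"],o["wrist_force"],o["time"])
```

```text
[ 0.54000041 -0.08378855 -0.00829876] [-0.47436001  0.50955048 -0.63174633] 9.25
```

View pics/w7.png

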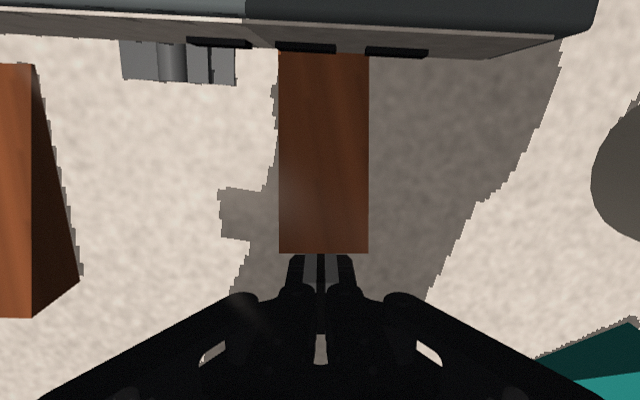

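>>> step_arm(dr=[[0,0,0],[0,0,0],[0,0,0],[0,0,0],[0,0,0],[0,0,0],[0,0,0],[0,0,0]], xyz=[[0.08,0,0],[0.16,0,0],[0.24,0,0],[0.32,0,0],[0.4,0,0],[0.45,0,0],[0.5,0,0],[0.5,0,0]], gripper=[0,0,0,0,0,0,0,0])

```text
time: 10.05
ee_pos: [0.5598, -0.0801, -0.0082]
tcp_rot: [180.0, -0.0, 10.6]
wrist_force: [-0.4, -0.1, 0.6]
opening: 0.0001
```

Run:
```python
from h import *
p=bot.camera("wrist"); cv2.imwrite("pics/w8.png",p["image"][:,:,::-1])
o=bot.get_obs(); print(o["ee_pos"],o["wrist_force"],o["time"])
e=atz(p,[[279,253],[368,253]],.032).mean(0); print("back",e, "toe",e+.11*np.array([np.cos(.183),np.sin(.183),0]))
```

```text
[ 0.55967983 -0.08016803 -0.00827974] [-0.66697449  0.14418055  0.16880662] 10.1
back [ 0.57017548 -0.07986168  0.032     ] toe [ 0.67833872 -0.05984385  0.032     ]
```

View pics/w8.png

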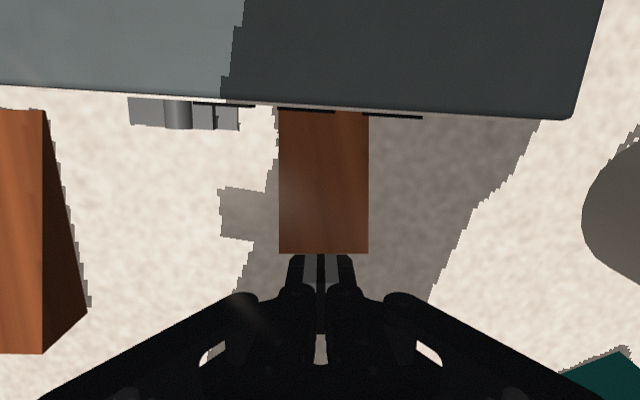

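>>> step_arm(dr=[[0,0,0],[0,0,0],[0,0,0],[0,0,0],[0,0,0],[0,0,0],[0,0,0],[0,0,0]], xyz=[[0.03,0,0],[0.06,0,0],[0.09,0,0],[0.12,0,0],[0.15,0,0],[0.18,0,0],[0.2,0,0],[0.2,0,0]], gripper=[0,0,0,0,0,0,0,0])

```text
time: 10.9
ee_pos: [0.566, -0.0791, -0.0083]
tcp_rot: [180.0, 0.2, 10.6]
wrist_force: [-8.0, -1.5, 4.6]
opening: -0.0
```

Run:
```python
from h import *
p=bot.camera("wrist"); cv2.imwrite("pics/w9.png",p["image"][:,:,::-1])
s=bot.camera("side"); cv2.imwrite("pics/s9.png",cv2.resize(s["image"][130:300,170:410,::-1],None,fx=3.2,fy=3.2,interpolation=3))
for i in range(3): 
  o=bot.get_obs(); print(o["ee_pos"],o["wrist_force"],o["time"]);
```

```text
[ 0.56602847 -0.07906444 -0.00827636] [-8.52058263 -0.81950147  5.85317861] 11.0
[ 0.56602847 -0.07906444 -0.00827636] [-8.52058263 -0.81950147  5.85317861] 11.0
[ 0.56602847 -0.07906444 -0.00827636] [-8.52058263 -0.81950147  5.85317861] 11.0
```

View pics/w9.png

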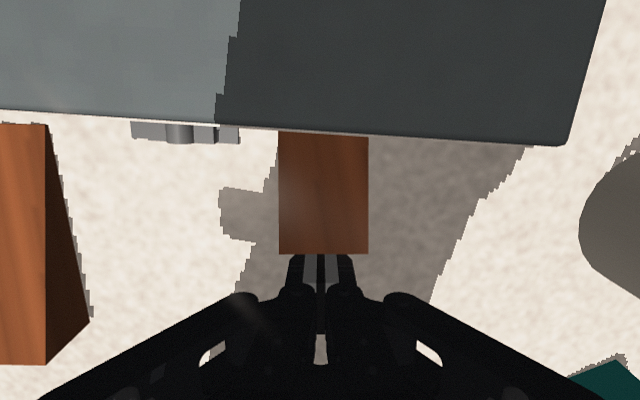

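View pics/s9.png

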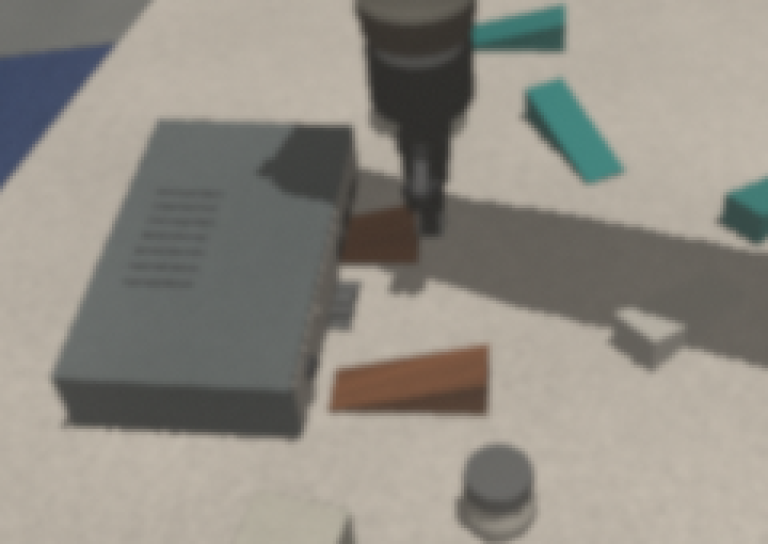

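Snug: 8.5 N resistance with the wedge stopped. Now I'll back off, rise and go over press_right.

>>> step_arm(dr=[[0,0,0],[0,0,0],[0,0,0],[0,0,0],[0,0,0],[0,0,0],[0,0,0],[0,0,0]], xyz=[[-0.15,0,0],[-0.4,0,0],[-0.7,0,0],[-0.7,0,-0.6],[-0.7,0,-1.5],[-0.7,0,-2.5],[-0.7,0,-2.8],[-0.7,0,-2.8]], gripper=[0,0,0,0,0,0,0,0])

```text
time: 11.8
ee_pos: [0.5406, -0.0841, 0.1061]
tcp_rot: [179.9, -0.2, 10.6]
wrist_force: [0.5, 0.5, 0.9]
opening: -0.0002
```

Run:
```python
from h import *
p=bot.camera("wrist"); cv2.imwrite("pics/w10.png",p["image"][:,:,::-1])
go([.655,-.088,.085],look(10.5,0))
V=Ro.from_euler('z',.125).as_matrix()@Ro.from_euler('x',-.07).as_matrix()@np.array([-.06,-.085,.055])+[.7045,.0045,.0095]; print(V)
```

```text
t 11.85 pos [ 0.5398 -0.084   0.104 ] rot [ 1.7996e+02 -6.0000e-02  1.0570e+01] F [-1.07 -0.03 -0.68]
xyz [2.812, 0.627, 0.478] dr [0.0007, -0.0011, 0.0013]
[ 0.65505993 -0.0832939   0.07031045]
```

View pics/w10.png

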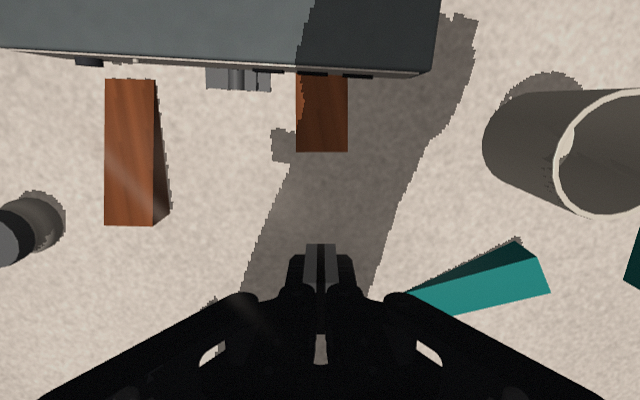

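>>> step_arm(dr=[[0,0,0],[0,0,0],[0,0,0],[0,0,0],[0,0,0],[0,0,0],[0,0,0],[0,0,0]], xyz=[[0.5,0.1,0],[1.1,0.2,0],[1.8,0.35,0],[2.5,0.5,0],[2.83,0.5,0.2],[2.83,0.5,0.45],[2.83,0.5,0.6],[2.83,0.5,0.6]], gripper=[0,0,0,0,0,0,0,0])

```text
time: 12.65
ee_pos: [0.653, -0.0827, 0.0775]
tcp_rot: [-180.0, 0.2, 10.6]
wrist_force: [-0.0, -0.0, 0.5]
opening: 0.0
```

Run:
```python
from h import *
s=bot.camera("side"); cv2.imwrite("pics/s11.png",cv2.resize(s["image"][130:300,170:410,::-1],None,fx=3.2,fy=3.2,interpolation=3))
go([.655,-.0833,.048],look(10.5,0))
```

```text
t 12.7 pos [ 0.6535 -0.0827  0.0788] rot [-1.7999e+02  1.1000e-01  1.0570e+01] F [0.5  0.51 0.51]
xyz [0.036, 0.022, 0.771] dr [-0.0002, 0.0019, 0.0013]
```

View pics/s11.png

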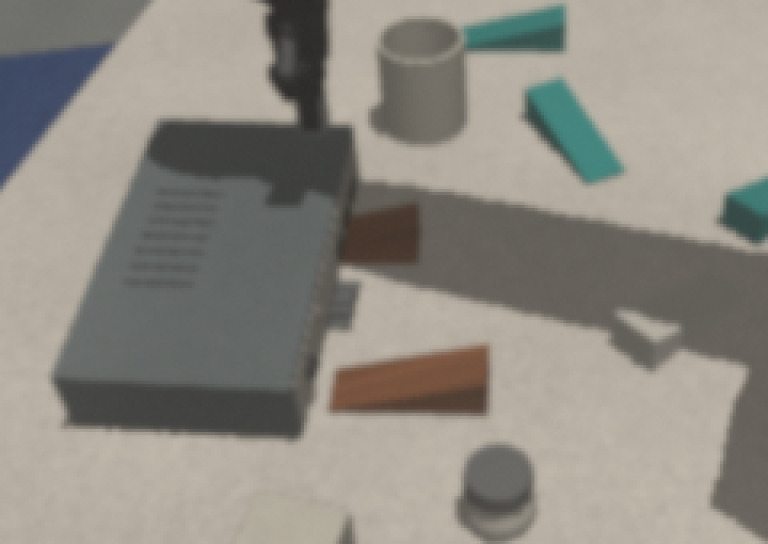

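>>> step_arm(dr=[[0,0,0],[0,0,0],[0,0,0],[0,0,0],[0,0,0],[0,0,0],[0,0,0],[0,0,0]], xyz=[[0,0,0.15],[0,0,0.3],[0,0,0.4],[0,0,0.48],[0,0,0.56],[0,0,0.62],[0,0,0.66],[0,0,0.66]], gripper=[0,0,0,0,0,0,0,0])

```text
time: 13.5
ee_pos: [0.6548, -0.0827, 0.0531]
tcp_rot: [180.0, 0.0, 10.6]
wrist_force: [0.1, 0.7, 0.0]
opening: -0.0002
```

>>> step_arm(dr=[[0,0,0],[0,0,0],[0,0,0],[0,0,0],[0,0,0],[0,0,0],[0,0,0],[0,0,0]], xyz=[[0,0,0.02],[0,0,0.04],[0,0,0.06],[0,0,0.08],[0,0,0.1],[0,0,0.1],[0,0,0.1],[0,0,0.1]], gripper=[0,0,0,0,0,0,0,0])

```text
time: 14.3
ee_pos: [0.6548, -0.0827, 0.0494]
tcp_rot: [180.0, 0.0, 10.6]
wrist_force: [0.8, -0.0, 0.6]
opening: 0.0003
```

>>> step_arm(dr=[[0,0,0],[0,0,0],[0,0,0],[0,0,0],[0,0,0],[0,0,0],[0,0,0],[0,0,0]], xyz=[[0,0,0.02],[0,0,0.04],[0,0,0.06],[0,0,0.08],[0,0,0.08],[0,0,0.08],[0,0,0.08],[0,0,0.08]], gripper=[0,0,0,0,0,0,0,0])

```text
time: 15.1
ee_pos: [0.6551, -0.0831, 0.0476]
tcp_rot: [179.9, -0.1, 10.6]
wrist_force: [-1.6, -1.6, 8.3]
opening: -0.0
```

>>> step_arm(dr=[[0,0,0],[0,0,0],[0,0,0],[0,0,0],[0,0,0],[0,0,0],[0,0,0],[0,0,0]], xyz=[[0,0,0.01],[0,0,0.02],[0,0,0.03],[0,0,0.03],[0,0,0.03],[0,0,0.03],[0,0,0.03],[0,0,0.03]], gripper=[0,0,0,0,0,0,0,0])

```text
time: 15.9
ee_pos: [0.6552, -0.0833, 0.0472]
tcp_rot: [179.9, -0.1, 10.6]
wrist_force: [-5.0, -1.6, 13.1]
opening: 0.0001
```

Run:
```python
from h import *
import pickle
s=bot.camera("side"); t=bot.camera("top"); w=bot.camera("wrist")
pickle.dump([s,t,w],open("shots2.pkl","wb"))
cv2.imwrite("pics/s12.png",cv2.resize(s["image"][130:300,170:410,::-1],None,fx=3.2,fy=3.2,interpolation=3))
o=bot.get_obs(); print(o["ee_pos"],o["wrist_force"],o["time"])
# side-image difference on the case vs before
a=pickle.load(open("shots1.pkl","rb"))[1]["image"]; m1=np.zeros(1)
for im,n in((a,0),(s["image"],1)):
    g=cv2.cvtColor(im,cv2.COLOR_RGB2GRAY).astype(float)
    print([int(np.argmin(np.diff(g[205:275,c])[:])) for c in(200,220,240)])
```

```text
[ 0.6552228  -0.0832985   0.04721394] [-4.61233241 -1.22343041 13.60531975] 16.05
[43, 44, 45]
[42, 43, 44]
```

View pics/s12.png

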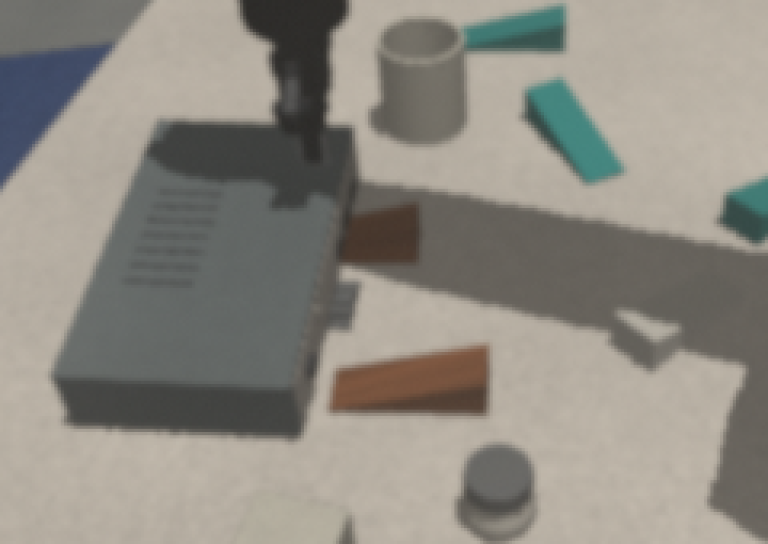

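Run:
```python
from h import *
import pickle
def crop(im): return cv2.resize(im[130:300,170:410,::-1],None,fx=3.2,fy=3.2,interpolation=3)
A={"start":crop(pickle.load(open("shots1.pkl","rb"))[1]["image"])}
for n in("s3","s9","s11","s12"): A[n]=cv2.imread(f"pics/{n}.png")
g={k:cv2.cvtColor(v,cv2.COLOR_BGR2GRAY).astype(np.float32) for k,v in A.items()}
R={"case_left":(slice(340,470),slice(20,320)),"wedge_left":(slice(330,430),slice(325,510)),"wedge_R_back":(slice(190,280),slice(350,430)),"pot":(slice(430,544),slice(440,560))}
for n,r in R.items():
    w=cv2.createHanningWindow((r[1].stop-r[1].start,r[0].stop-r[0].start),cv2.CV_32F)
    print(n,{k:(np.array(cv2.phaseCorrelate(g["s9" if n=="wedge_R_back" else "start"][r],g[k][r],w)[0])/3.2).round(2).tolist() for k in g})
# edge profile at left top edge
for k in g: print(k,[round(float(np.abs(cv2.Sobel(g[k],cv2.CV_32F,0,1))[360:400,c].argmax()),1) for c in(100,150,200,250)])
```

```text
case_left {'start': [-0.0, 0.16], 's3': [-0.01, 0.17], 's9': [-0.02, 0.16], 's11': [-0.0, 0.18], 's12': [-0.02, 0.18]}
wedge_left {'start': [-0.0, -0.0], 's3': [0.02, 0.02], 's9': [-0.04, -0.0], 's11': [-0.05, 0.01], 's12': [-0.04, 0.02]}
wedge_R_back {'start': [2.94, 5.95], 's3': [9.04, -0.96], 's9': [0.0, -0.0], 's11': [0.89, 3.14], 's12': [1.08, -3.11]}
pot {'start': [-0.0, -0.0], 's3': [0.0, -0.01], 's9': [-0.01, -0.01], 's11': [-0.02, 0.02], 's12': [-0.02, -0.02]}
start [20.0, 23.0, 27.0, 27.0]
s3 [20.0, 23.0, 27.0, 30.0]
s9 [20.0, 23.0, 27.0, 27.0]
s11 [20.0, 23.0, 27.0, 30.0]
s12 [17.0, 20.0, 23.0, 27.0]
```

Run:
```python
from h import *
import pickle
def crop(im): return cv2.resize(im[130:300,170:410,::-1],None,fx=3.2,fy=3.2,interpolation=3)
A={"start":crop(pickle.load(open("shots1.pkl","rb"))[1]["image"])}
for n in("s3","s9","s11","s12"): A[n]=cv2.imread(f"pics/{n}.png")
A["now"]=crop(bot.camera("side")["image"])
for k in A:
    g=cv2.cvtColor(A[k],cv2.COLOR_BGR2GRAY).astype(float)
    out=[]
    for a,b in((365,405),(410,450)):
        e=[]
        for c in range(90,290,3):
            d=np.abs(np.diff(g[a:b,c])); d=np.clip(d-d.mean(),0,None); e.append((d*np.arange(len(d))).sum()/d.sum()/3.2)
        out.append(round(float(np.mean(e)),2))
    # level-crossing of mean row shift
    print(k,out)
o=bot.get_obs(); print(o["time"],o["ee_pos"],o["wrist_force"])
```

```text
start [6.19, 6.97]
s3 [6.19, 6.97]
s9 [6.2, 6.97]
s11 [6.2, 6.98]
s12 [5.73, 6.91]
now [5.71, 6.9]
16.1 [ 0.6552329  -0.0832925   0.04719736] [-5.07958935 -2.01933737 13.70893675]
```

Run:
```python
from h import *
import pickle
A={n:cv2.imread(f"pics/{n}.png") for n in("s9","s11","s12")}
for k in A:
    g=A[k].astype(float)[...,2]-A[k].astype(float)[...,0]
    e=[]
    for r in range(212,258,2):
        row=g[r,385:440]; d=np.abs(np.diff(row)); d=np.clip(d-d.mean(),0,None); e.append((d*np.arange(len(d))).sum()/d.sum()/3.2)
    print(k,round(float(np.mean(e)),2))
s=pickle.load(open("shots2.pkl","rb")); w=s[2]; cv2.imwrite("pics/w12.png",w["image"][:,:,::-1])
o=bot.get_obs()
V=lambda l:casev(.7045,.0045,.0095,.125,l)
for l in(-.07,-.06,-.05): print(l,proj(s[0],V(l)[[3,7,1]]).round(2).tolist())
```

```text
s9 9.18
s11 9.14
s12 9.04
-0.07 [[259.02, 251.96], [183.74, 247.99], [279.03, 168.85]]
-0.06 [[258.98, 251.36], [183.64, 247.4], [279.12, 169.1]]
-0.05 [[258.94, 250.75], [183.55, 246.8], [279.2, 169.36]]
```

View pics/w12.png

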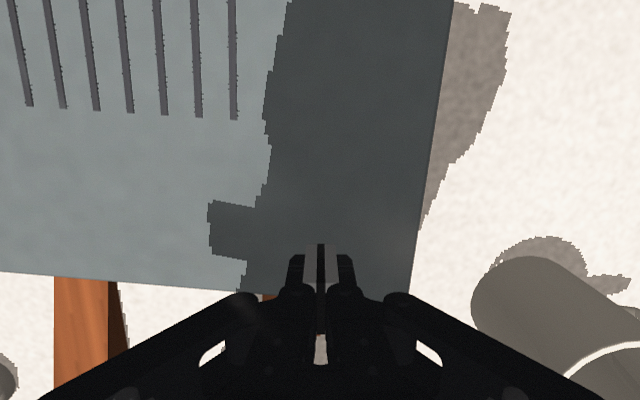

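Under 13.7 N the wedge stayed put, but the case's left edge rose about 0.45 px (about 0.008 rad). I'll ease to a light press to see whether that is contact springiness or slack.

>>> step_arm(dr=[[0,0,0],[0,0,0],[0,0,0],[0,0,0],[0,0,0],[0,0,0],[0,0,0],[0,0,0]], xyz=[[0,0,-0.02],[0,0,-0.035],[0,0,-0.04],[0,0,-0.04],[0,0,-0.04],[0,0,-0.04],[0,0,-0.04],[0,0,-0.04]], gripper=[0,0,0,0,0,0,0,0])

```text
time: 16.9
ee_pos: [0.6551, -0.083, 0.0477]
tcp_rot: [179.9, -0.1, 10.6]
wrist_force: [-3.0, -0.1, 6.1]
opening: -0.0001
```

```bash
cat > e.py <<'E'
from h import *
def crop(im): return cv2.resize(im[130:300,170:410,::-1],None,fx=3.2,fy=3.2,interpolation=3)
def edge():
    im=crop(bot.camera("side")["image"]); g=cv2.cvtColor(im,cv2.COLOR_BGR2GRAY).astype(float); e=[]
    for c in range(90,290,3):
        d=np.abs(np.diff(g[365:405,c])); d=np.clip(d-d.mean(),0,None); e.append((d*np.arange(len(d))).sum()/d.sum()/3.2)
    o=bot.get_obs(); print(o["time"],o["ee_pos"].round(4),o["wrist_force"].round(1),"edge",round(float(np.mean(e)),2))
edge()
E
python3 e.py
```

```text
16.95 [ 0.6551 -0.083   0.0477] [-2.5 -0.1  6.6] edge 6.0
```

The lift scales with force (0.20 px at 6.6 N, 0.48 px at 13.7 N, 0 extrapolated at no load), so it's contact springiness and not slack. I'll go back to a firm press.

>>> step_arm(dr=[[0,0,0],[0,0,0],[0,0,0],[0,0,0],[0,0,0],[0,0,0],[0,0,0],[0,0,0]], xyz=[[0,0,0.01],[0,0,0.02],[0,0,0.03],[0,0,0.03],[0,0,0.03],[0,0,0.03],[0,0,0.03],[0,0,0.03]], gripper=[0,0,0,0,0,0,0,0])

```text
time: 17.75
ee_pos: [0.6552, -0.0832, 0.0473]
tcp_rot: [179.9, -0.1, 10.6]
wrist_force: [-4.0, -1.3, 11.1]
opening: 0.0002
```

```bash
python3 e.py
```

```text
17.8 [ 0.6552 -0.0832  0.0473] [-3.7 -0.6 11.7] edge 5.79
```

Run:
```python
from workcell import bot
print(bot.job_done()); o=bot.get_obs(); print(o["time"],o["ee_pos"],o["wrist_force"])
```

```text
the job is handed in; nothing more can be done
None
the job is handed in; nothing more can be done
```

The right half of the case was raised (measured lean about -0.07), so I pushed the brown right-hand wedge toe first under it until it stopped. I handed the job in at 17.8 s, still pressing on press_right with about 11.5 N.

**The push:** the wedge stopped with about 8.5 N of resistance, its toe roughly 55 mm under the front panel. My first attempt passed over the wedge without touching it, because the shut fingertips end about 20 mm short of the reported TCP. I backed off and repeated it 18 mm lower.

**The press test:** the wedge stayed put to within about 0.1 px of the side camera, and the case did not tip over. It did give slightly, about 0.008 rad at 13.7 N. The give grew in step with the force (0.20 px at 6.6 N, 0.48 px at 13.7 N). I took it as springy contact and not slack, and did not push the wedge further.

**The rest:** the left wedge and the pot showed no movement in the side view. I did not measure the mug, the tissue box or the look-alike wedges, but the arm stayed clear of them.

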